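# Eject a formed finger splint from its mould onto the cooling ledge

## Robot

A 6-joint arm with a two-finger parallel gripper is mounted at the origin on a cart in front of the work surface, level with it; the furniture and walls round the work are solid. World frame = base frame: x ahead of the robot, y to its left, z up, the work surface at z = 0. Lengths are in mm, angles in degrees, forces in N, time in s.
With the tool pointing down it reaches from about 300 to 850 mm from the base axis. Payload 4.2 kg.
Tool frame: the origin (TCP) lies midway between the tips of the shut fingers; the grasp point (between the pads) lies 19 mm behind it; z points along the fingers, y is the line along which they close (so a half turn about z gives the same grasp; the last joint's range is limited). The gripper opens to 91 mm and grips with 3 to 60 N. Pads are 32 mm wide; open, the fingers measure 118 mm over their backs; the gripper's body (76 mm by 178 mm) begins 60 mm behind the grasp point.
Start: joints at [-1.146, 18.312, 89.639, -0, 72.044, -1.146], TCP at [575.016, 0, 213.976] pointing down, gripper open.
Joint ranges: [-177.97, 177.97], [-48.28, 115.42], [12.27, 149.76], [-77.06, 257.06], [2.81, 150.46], [-146.56, 146.56]. Speed limits (degrees/s): [147.25, 147.25, 180, 180, 180, 180].

## Interface

Orientations are given as [roll, pitch, yaw] about the fixed x, y, z axes, in that order (R = Rz(yaw) Ry(pitch) Rx(roll)).
In Python, from workcell import env, viewer gives the robot as it stands (env), with the cameras (viewer).
- The arm moves only by the tool drive_effector, called after ">>>" in YAML: its name, and indented under it one key for each argument. Schema: {"type":"object","properties":{"increments":{"type":"array","items":{"type":"array","prefixItems":[{"type":"array","items":{"type":"number"},"minItems":3,"maxItems":3},{"type":"array","items":{"type":"number"},"minItems":3,"maxItems":3}],"minItems":2,"maxItems":2},"minItems":1,"maxItems":8},"aperture":{"type":"number"},"grip_n":{"type":"number"},"only":{"type":"string"},"quiet":{"type":"boolean"},"lines":{"type":"string"}},"required":["increments"],"additionalProperties":false}. increments is a list of rows, 1 to 8 of them, each written [[dx, dy, dz], [rx, ry, rz]]: dx, dy, dz in shares of the most that a row can go, 1 being 50 mm, then a rotation vector rx, ry, rz in units of 10 degrees; each row shifts and turns the commanded pose from where the row before left it, along the tool's axes as they then stand; what a row does not reach is not made up. A row lasts 1/10 s, in which the tool goes at most 50 mm and 8.59 degrees, less where a joint would pass 70% of its speed; a pose out of reach is approached as far as the arm can. aperture is the finger opening in mm, set as the call begins (left out keeps the last). The fingers move at their own pace and stop on an object; grip_n is the grip in N (left out, the last holds). Time passes only in rows, so rows that do not move let the fingers close. The tool returns the time, the measured TCP pose, the force, the opening and the grip force at its end. only (a regular expression) keeps the lines of the reply that match it, lines (a string "A,B") keeps lines A to B, and quiet returns only ok. Input that does not fit is refused with a message, and nothing moves.
- env.state(): the state, without advancing time (a new reading comes with each control period).
- viewer.grab_frame(name): name is "scene" or "side" or "wrist"; returns the picture (384x512x3 uint8, blue, green, red); there is no depth.
- viewer.camera_model(name): a dict with "fx", "fy", "cx", "cy" (pixels), "T" (4x4, takes a point from camera to world coordinates). Camera axes: x right, y up, looking along -z (the intrinsics and any distortion apply to the point x, -y, -z); pixel columns grow to the right and rows downward; lengths in mm; the calibration is good to about 2 mm. A picture is of the moment at which its call begins: read the wrist's pose just before it. camera_model takes no time and is no camera call; for the wrist camera it gives the pose at the moment of the call.
- env.job_done(): hands the job in; it is judged then, once.
The state is a dict: "time_s": time; "qpos": joint angles; "qvel": joint speeds; "effort": joint torques, N m; "ee_pos": TCP position; "ee_rot": TCP orientation; "force": force on the tool from outside, world axes, zero at the start; "torque": the same for the moment, N m; "gripper_width": finger opening in mm; "gripper_force": force on a finger pad.
Only numpy, scipy, OpenCV 4.12 (cv2) and the standard library are available. Lean on these libraries where they do the work, as an engineer would, in place of code of your own. Each camera call takes 0.05 s, during which the arm holds its last target. There are 200 camera calls.

## Task

The finger splint in the bench mould has set. Turn the hold-down knob its full quarter turn clockwise so that its tongue clears the splint, press the ejector lever all the way down to raise the splint out of the cavity, then push the splint, without picking it up or tipping it over, along the guide until the whole of it lies flat on the lower cooling ledge. Leave the knob and the lever as they then are, and do not disturb the tape roll and the two vials beside the mould.

Things in the scene. Friction and masses are not known exactly. Their poses are not given: they have to be found in the camera images.
- mould: Fixed grey-painted bench mould, 50 mm high to its flat top (deck). Origin on the desk; z up, -x = front side with the lever (roughly towards the robot), -y = end with the cooling ledge. In mm: block x -40..62, y -120..125. Two steel guide rails at x 20..25 and x -25..-20, y -120..9, top z 60, lead from the cavity to the ledge; level bridge (z 50) between, y -10..15.
- cavity (a point): Centre of the mouth of the open cavity, at deck height (mould x 0, y 59.5, z 50 mm). The cavity is 37 (x) by 89 (y) and 19 mm deep and holds the splint. Its floor is the ejector plate; with the lever fully down the plate's top stands 1.5 mm above the deck. Axes as the mould's.
- ledge (a point): Centre of the floor of the cooling ledge (mould x 0, y -61, z 46 mm: 4 mm below the deck); axes as the mould's. The ledge runs from mould y -10 to an end stop at y -112 (8 mm thick, top z 62), 40 mm wide between the rails. The splint's origin is 0 mm above it when it lies flat there.
- splint: White finger splint: open-topped trough 86 long (y), 34 wide, 21 mm high, walls 3, with 6 mm wide, 3 mm thick flanges along the top of both long sides (46 over all). Its +y end is closed by a flat wall (push here), the -y end open. Origin: centre of the underside, z up. Starts in the cavity, flanges on the deck, origin 18 mm below it, axes along the mould's. 35 to 70 g.
- knob (a joint): Angle of the hold-down knob (cam latch), rad: at 0 its tongue points to mould -x and lies over the splint's flange; grows turning clockwise seen from above, to the stop at 1.571, where the tongue points to mould +y, clear of the splint. Starts at 0 to 0.25. Stays where left (friction 0.06 N m).
- knob_grip (a point): Grip point of the knob, on its upright axis (mould x 42, y 60 mm), 26 mm above the deck. The grip is a black bar 44 long, 12 thick, from 14 to 36 mm above the deck; at 0 it lies along mould x, and turns with the knob, parallel to the tongue. The steel tongue below it (4.5 to 10 mm above the deck) reaches 32 mm from the axis.
- lever (a joint): Angle of the ejector lever, rad: 0 = up (start), grows as its pad is pressed down, to the stop at 0.45. The ejector plate rises with it, 20.5 mm in all. The pad takes about 4 N and stays where left. While the tongue covers the splint, the splint cannot be raised.
- lever_pad (a point): Centre of the top of the lever's black pad, 28 by 28 mm, in front of the mould at mould x about -125, y 60 mm. The hinge lies 75 mm behind it (mould x -50, z 36 mm, parallel to mould y). The pad's top is about 58 mm over the desk at lever 0, about 24 mm at 0.45, moving almost straight down.
- tape_roll: Bystander: white tape roll, 67 mm across, 25 high, lying in front of the mould; origin under its centre.
- brown_vial: Bystander: brown vial with a green cap, 30 mm across, 49 high, in front of the mould; origin under its centre.
- white_vial: Bystander: white vial with a light blue cap, 23 mm across, 37 high, in front of the mould's +y end; origin under its centre.

How it is judged (in metres and radians):
On the way, in this order (a step that is already met when the one before it is completed fails the run):
1. the hold-down knob is turned (nearly) its full quarter turn, the splint still in the cavity (value of joint knob above 1.3 rad and z of splint in the frame of mould below 0.04 m), for 0.2 s.
2. the lever is pressed down and the splint stands raised over the cavity (value of joint lever above 0.4 rad and z of splint in the frame of mould above 0.047 m and y of splint in the frame of mould above 0.035 m), for 0.2 s.
At the end, for the whole second after the job is handed in: The splint lies flat and at rest on the cooling ledge (underside within 2.5 mm of its floor, tilt below 0.06 rad, centre within 11 mm along and 6 mm across of the ledge's), knob still beyond 1.25 rad, lever still beyond 0.38 rad (y of splint in the frame of ledge between -0.011 and 0.011 m and x of splint in the frame of ledge between -0.006 and 0.006 m and z of splint in the frame of ledge below 0.0025 m and angle between splint's own z axis and vertical below 0.06 rad and linear speed of splint below 0.02 m/s and value of joint knob above 1.25 rad and value of joint lever above 0.38 rad); the robot touches nothing.
It fails at once if the splint is picked up (underside more than 25 mm above the deck) (z of splint in the frame of mould above 0.075 m).
It fails at once if the splint is tipped over (angle between splint's own z axis and vertical above 0.7 rad).
It fails at once if the tape roll is knocked over or moved more than 20 mm (distance of tape_roll from where it was at the start of the episode above 0.02 m or angle between tape_roll's own z axis and vertical above 0.5 rad).
It fails at once if the brown vial is knocked over or moved more than 20 mm (distance of brown_vial from where it was at the start of the episode above 0.02 m or angle between brown_vial's own z axis and vertical above 0.5 rad).
It fails at once if the white vial is knocked over or moved more than 20 mm (distance of white_vial from where it was at the start of the episode above 0.02 m or angle between white_vial's own z axis and vertical above 0.5 rad).
It also fails if it takes over 56 s, if anything falls off the work surface, if the arm or the gripper's body presses on something with over 40 N, if the wrist force passes 120 N, or if a joint passes its speed limit or range.

## Working session

There is one attempt and no reset: what is moved stays moved. The work goes in short steps, Python scripts to look and compute and a tool call to move; the robot and the scene stay as the last step left them, time stands still between calls to the robot, and variables do not carry over. Pictures are saved under pics/ and viewed, at most 10 in all, crops included, and the job is handed in when it is done.

```bash
ls; mkdir -p pics
```

Run:
```python
from workcell import env, viewer
import cv2,numpy as np
s=env.state();print(s['time_s'],s['ee_pos'],s['ee_rot'])
ims=[viewer.grab_frame(n) for n in("scene","side","wrist")]
for n,i in zip(("scene","side","wrist"),ims):
    cv2.imwrite(f"pics/{n}0.png",i)
    m=viewer.camera_model(n);print(n,{k:(np.round(v,3).tolist() if k=='T' else v) for k,v in m.items()})
```

```text
pics
workcell.py
0.0 [5.74504427e+02 3.00425430e-03 2.13138455e+02] [-1.79901636e+02 -1.27368800e-03  9.00009422e+01]
scene {'fx': 452.1143720193735, 'fy': 452.1143720193735, 'cx': 264.5288292272638, 'cy': 186.76525957071465, 'T': [[-0.835, 0.247, -0.491, 91.965], [-0.549, -0.334, 0.766, 836.942], [0.025, 0.91, 0.414, 434.723], [0.0, 0.0, 0.0, 1.0]]}
side {'fx': 475.7623148812985, 'fy': 475.7623148812985, 'cx': 247.36637949762314, 'cy': 189.52943708907026, 'T': [[0.952, 0.201, -0.232, 336.675], [-0.306, 0.658, -0.688, -434.269], [0.015, 0.726, 0.688, 663.481], [0.0, 0.0, 0.0, 1.0]]}
wrist {'fx': 306.62765257489605, 'fy': 306.62765257489605, 'cx': 251.42629597826914, 'cy': 190.63401638800667, 'T': [[1.0, 0.001, 0.0, 574.156], [-0.001, 0.969, 0.246, 69.059], [0.0, -0.246, 0.969, 384.326], [0.0, 0.0, 0.0, 1.0]]}
```

View pics/scene0.png

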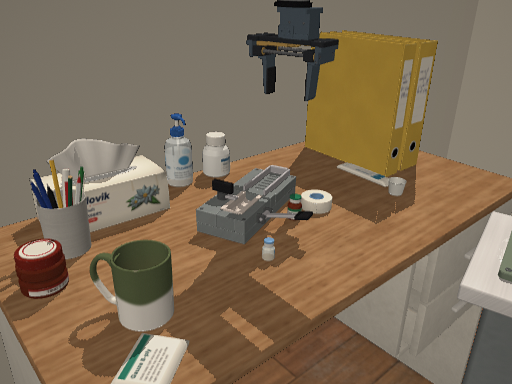

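View pics/wrist0.png

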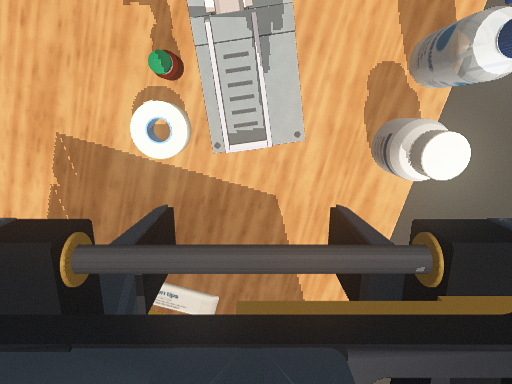

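View pics/side0.png

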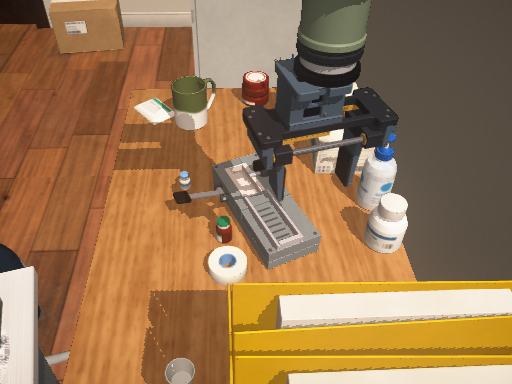

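The wrist view shows the mould's ledge end (rail frame ends at about 213–300, 150) with the tape roll at (160,130) and the brown vial at (163,65). The knob is out of view at the top. The scene and side views show the lever at the robot's side, with the white vial near the +y end. I'll move the wrist camera over the mould.

The manual's scale: shifts go in shares of 50 mm and turns go in units of 10 degrees. Converting my numbers, 40 mm is 0.8, -10 mm is -0.2.

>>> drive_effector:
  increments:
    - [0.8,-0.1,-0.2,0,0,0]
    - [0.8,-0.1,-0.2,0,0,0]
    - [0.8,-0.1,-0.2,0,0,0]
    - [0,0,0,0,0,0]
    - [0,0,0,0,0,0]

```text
refused: increments[0]: [0.8, -0.1, -0.2, 0, 0, 0] is too long (schema: maxItems 2). Nothing was moved.
```

Refused on format, not on reach. It needs rows with the three-number parts in brackets of their own.

>>> drive_effector:
  increments:
    - [[0.8,-0.1,-0.2],[0,0,0]]
    - [[0.8,-0.1,-0.2],[0,0,0]]
    - [[0.8,-0.1,-0.2],[0,0,0]]
    - [[0,0,0],[0,0,0]]
    - [[0,0,0],[0,0,0]]

```text
time_s: 0.65
ee_pos: [559.8, 120.4, 243.8]
ee_rot: [-180.0, 0.0, 90.1]
force: [-0.4, 0.0, -0.4]
gripper_width: 91.6
gripper_force: 0.0
```

Run:
```python
from workcell import env, viewer
import cv2,numpy as np,pickle
d={}
m=viewer.camera_model("wrist");i=viewer.grab_frame("wrist");cv2.imwrite("pics/w1.png",i)
pickle.dump(m,open("w1.pkl","wb"));print(np.round(m['T'],3).tolist())
cv2.imwrite("pics/w1b.png",cv2.resize(i[:250],None,fx=1.56,fy=1.56,interpolation=cv2.INTER_CUBIC))
```

```text
[[1.0, -0.001, -0.002, 558.962], [0.001, 0.969, 0.246, 189.626], [0.001, -0.246, 0.969, 414.737], [0.0, 0.0, 0.0, 1.0]]
```

View pics/w1b.png

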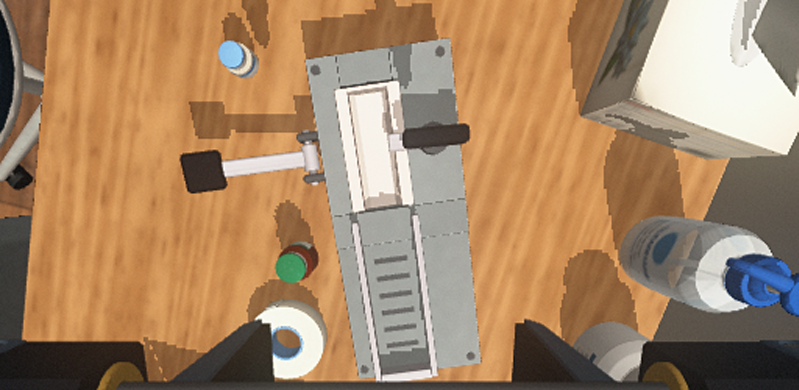

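The picture shows the whole mould. In enlarged pixels (×1.56), the deck corners are (306,60), (450,38) and (480,362), the knob bar runs (403,139)–(469,134), and the lever pad is centred at about (203,171). The white vial is at (235,57), the brown vial at (295,263) and the tape roll at (290,340). Next I'll cast rays and triangulate the heights.

Create h.py:
```python
import numpy as np,cv2
def ray(m,p):
    d=np.array([(p[0]-m['cx'])/m['fx'],-(p[1]-m['cy'])/m['fy'],-1.]);d=m['T'][:3,:3]@d
    return m['T'][:3,3],d/np.linalg.norm(d)
def onz(m,p,z):
    o,d=ray(m,p);return o+d*(z-o[2])/d[2]
def tri(*mp):
    A=np.zeros((3,3));b=np.zeros(3)
    for m,p in mp:
        o,d=ray(m,p);P=np.eye(3)-np.outer(d,d);A+=P;b+=P@o
    x=np.linalg.solve(A,b);res=[np.linalg.norm(np.cross(x-ray(m,p)[0],ray(m,p)[1])) for m,p in mp]
    return np.round(x,1),np.round(res,1)
def blobs(im,roi,thr=60,amin=15):
    x0,y0,x1,y1=roi;g=im[y0:y1,x0:x1].max(2)
    n,l,s,c=cv2.connectedComponentsWithStats((g<thr).astype(np.uint8))
    return [(np.round(c[i]+[x0,y0],1),int(s[i,4]),(s[i,:4]+[x0,y0,0,0]).tolist()) for i in range(1,n) if s[i,4]>=amin]
```

Run:
```python
from workcell import env, viewer
import pickle;from h import *
w=pickle.load(open('w1.pkl','rb'));W=cv2.imread('pics/w1.png')
S=viewer.grab_frame('scene');D=viewer.grab_frame('side');cv2.imwrite('pics/s1.png',S);cv2.imwrite('pics/d1.png',D)
k=1.5625
for n,p in dict(tl=(306,60),tr=(450,38),br=(480,362),hl=(316,70),hr=(439,51),hbr=(470,356)).items(): print(n,np.round(onz(w,np.array(p)/k,50),1))
print('W',blobs(W,(110,75,160,130)),blobs(W,(255,70,305,100)))
print('S',blobs(S,(205,170,240,200)),blobs(S,(285,205,320,225)))
print('D',blobs(D,(165,185,200,210)),blobs(D,(215,140,300,190)))
cv2.imwrite('pics/sd.png',np.hstack([cv2.resize(S[150:270,180:340],None,fx=2.5,fy=2.5),cv2.resize(D[130:290,160:320],(400,400))[:300]]))
```

```text
tl [498.8 268.   50. ]
tr [598.8 282.1  50. ]
br [630.5  43.2  50. ]
hl [505.5 261.6  50. ]
hr [591.4 273.9  50. ]
hbr [622.2  48.3  50. ]
W [(array([129.5, 109.4]), 575, [116, 97, 29, 27])] []
S [(array([221.9, 188. ]), 293, [212, 179, 21, 21])] [(array([303. , 215.2]), 127, [294, 211, 19, 9])]
D [(array([181.4, 197.2]), 152, [173, 192, 18, 12])] [(array([263.2, 163.7]), 209, [253, 156, 22, 15])]
```

View pics/sd.png

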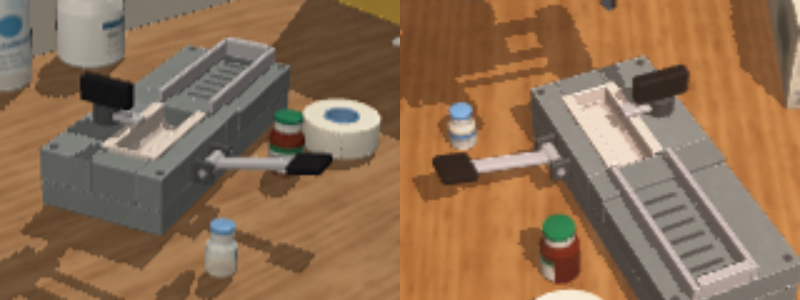

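The crops show the knob bar clear in both views (side (263,164), scene (222,188)), the pad clear, and both vials and the tape roll to the robot's side.

Run:
```python
from workcell import env, viewer
import pickle;from h import *
w=pickle.load(open('w1.pkl','rb'));s=viewer.camera_model('scene');d=viewer.camera_model('side');W=cv2.imread('pics/w1.png')
k=1.5625
M=np.array([(-40,125),(62,125),(62,-120)],float);P=np.array([(498.8,268),(598.8,282.1),(630.5,43.2)])
A,B=M-M.mean(0),P-P.mean(0);th=np.arctan2((A[:,0]*B[:,1]-A[:,1]*B[:,0]).sum(),(A*B).sum())
R=np.array([[np.cos(th),-np.sin(th)],[np.sin(th),np.cos(th)]]);t=P.mean(0)-R@M.mean(0)
print('yaw',np.degrees(th),'org',t,'res',np.round(P-(M@R.T+t),1).tolist())
f=lambda x,y:np.round(R@[x,y]+t,1)
print('pred knob',f(42,60),'pad',f(-125,60),'cav',f(0,59.5),'ledge',f(0,-61))
kw=np.array([(403+469)/2,(134+8+134)/2-1])/k
print('black W knob',blobs(W,(250,70,310,105),80))
print('knob tri',tri((s,(222.5,186)),(d,(263.2,163.7)),(w,kw)),'pad',tri((s,(303,215.2)),(d,(181.4,197.2)),(w,(129.5,109.4))))
for n,c in dict(l=(403,137),r=(469,133)).items(): print('bar',n,np.round(onz(w,np.array(c)/k,84),1))
for n,c,z in (('wv',(233,54),37),('bv',(291,267),49),('tape',(290,338),25)): print(n,np.round(onz(w,np.array(c)/k,z),1))
```

```text
yaw 7.694275421134487 org [554.08720654 151.07464062] res [[1.1, -1.6], [0.0, -1.2], [-1.1, 2.7]]
pred knob [587.7 216.2] pad [422.2 193.8] cav [546.1 210. ] ledge [562.3  90.6]
black W knob [(array([278.8,  86.9]), 542, [258, 80, 43, 18])]
knob tri (array([587.3, 215. ,  73.7]), array([0.7, 0.7, 1.3])) pad (array([420.7, 192.8,  52.7]), array([0.2, 0.4, 0.5]))
bar l [566.  214.5  84. ]
bar r [609.3 217.   84. ]
wv [444.3 274.7  37. ]
bv [480.6 121.3  49. ]
tape [471.5  55.   25. ]
```

All of it is consistent: mould yaw 7.7°, knob triangulated within 1.5 mm of the mould prediction, pad within 2 mm. The knob starts about 4.4° turned. I'll go over it, turn the tool −93°, and correct before descending.

Scaled: 7 mm is 0.14, 25 mm is 0.5, -8.5 degrees is -0.85.

>>> drive_effector:
  increments:
    - [[0.476,0.14,0.5],[0,0,0]]
    - [[0.476,0.14,0.5],[0,0,0]]
    - [[0.476,0.14,0.5],[0,0,0]]
    - [[0.476,0.134,0.5],[0,0,0]]
    - [[0,0,0],[0,0,-0.85]]
    - [[0,0,0],[0,0,-0.85]]
    - [[0,0,0],[0,0,-0.85]]
    - [[0,0,0],[0,0,-0.85]]
  aperture: 40
  grip_n: 15

```text
time_s: 1.6
ee_pos: [587.9, 213.7, 143.3]
ee_rot: [-179.9, -0.0, 124.2]
force: [0.5, 0.5, -0.1]
gripper_width: 40.0
gripper_force: 0.0
```

>>> drive_effector:
  increments:
    - [[0,0,0],[0,0,-0.85]]
    - [[0,0,0],[0,0,-0.85]]
    - [[0,0,0],[0,0,-0.85]]
    - [[0,0,0],[0,0,-0.85]]
    - [[0,0,0],[0,0,-0.85]]
    - [[0,0,0],[0,0,-0.85]]
    - [[0,0,0],[0,0,-0.82]]
    - [[0,0,0],[0,0,0]]

```text
time_s: 2.4
ee_pos: [587.9, 213.7, 143.5]
ee_rot: [-180.0, -0.0, -176.9]
force: [0.0, 0.4, -1.1]
gripper_width: 40.1
gripper_force: 0.0
```

>>> drive_effector:
  increments:
    - [[0,0.018,0.4],[0,0,0]]
    - [[0,0.018,0.4],[0,0,0]]
    - [[0,0,0.38],[0,0,0]]
    - [[0,0,0.38],[0,0,0]]
    - [[0,0,0],[0,0,0]]

```text
time_s: 2.9
ee_pos: [585.8, 215.5, 63.1]
ee_rot: [-179.9, -0.3, -177.0]
force: [-0.8, -0.5, 0.1]
gripper_width: 40.2
gripper_force: 0.0
```

>>> drive_effector:
  increments:
    - [[0,0,0],[0,0,0]]
    - [[0,0,0],[0,0,0]]
    - [[0,0,0],[0,0,0]]
    - [[0,0,0],[0,0,0]]
    - [[0,0,0],[0,0,0]]
  aperture: 5
  grip_n: 15

```text
time_s: 3.4
ee_pos: [588.2, 215.6, 67.1]
ee_rot: [-179.9, 0.1, -176.8]
force: [0.2, -5.4, 4.0]
gripper_width: 12.1
gripper_force: 15.0
```

Gripped at 12.1 mm, which matches the bar's thickness. Turning it clockwise.

Scaled: 8 degrees is 0.8.

>>> drive_effector:
  increments:
    - [[0,0,0],[0,0,0.8]]
    - [[0,0,0],[0,0,0.8]]
    - [[0,0,0],[0,0,0.8]]
    - [[0,0,0],[0,0,0.8]]
    - [[0,0,0],[0,0,0.8]]

```text
time_s: 3.9
ee_pos: [588.2, 215.6, 67.1]
ee_rot: [-180.0, 0.2, 142.9]
force: [0.4, -5.4, 3.0]
gripper_width: 12.1
gripper_force: 15.0
```

>>> drive_effector:
  increments:
    - [[0,0,0],[0,0,0.8]]
    - [[0,0,0],[0,0,0.8]]
    - [[0,0,0],[0,0,0.8]]
    - [[0,0,0],[0,0,0.8]]
    - [[0,0,0],[0,0,0.8]]
    - [[0,0,0],[0,0,0.4]]
    - [[0,0,0],[0,0,0]]
    - [[0,0,0],[0,0,0]]

```text
time_s: 4.7
ee_pos: [588.2, 215.6, 67.1]
ee_rot: [179.9, 0.1, 99.2]
force: [1.0, -5.7, 3.2]
gripper_width: 11.8
gripper_force: 15.0
```

>>> drive_effector:
  increments:
    - [[0,0,0],[0,0,0]]
    - [[0,0,0],[0,0,0]]
    - [[0,0,0],[0,0,0]]
    - [[0,0,-0.4],[0,0,0]]
    - [[0,0,-0.8],[0,0,0]]
    - [[0,0,-0.8],[0,0,0]]
    - [[0,0,0],[0,0,0.15]]
  aperture: 40

```text
time_s: 5.4
ee_pos: [591.0, 218.6, 172.3]
ee_rot: [179.3, -0.2, 97.7]
force: [-0.0, -0.1, 0.5]
gripper_width: 40.1
gripper_force: 0.0
```

>>> drive_effector:
  increments:
    - [[0,-0.84,0],[0,0,0]]
    - [[0,-0.84,0],[0,0,0]]
    - [[0,-0.84,0],[0,0,0]]
    - [[0,-0.84,0],[0,0,0]]
    - [[0,0,0.6],[0,0,0]]
    - [[0,0,0.6],[0,0,0]]
    - [[0,0,0.3],[0,0,0]]
    - [[0,0,0],[0,0,0]]
  aperture: 0

```text
time_s: 6.2
ee_pos: [419.1, 193.9, 88.8]
ee_rot: [-179.7, 0.1, 97.7]
force: [0.6, -0.1, -0.1]
gripper_width: 0.6
gripper_force: 0.0
```

Run:
```python
from workcell import env, viewer
import pickle;from h import *
m=viewer.camera_model("wrist");i=viewer.grab_frame("wrist");D=viewer.grab_frame('side');pickle.dump(m,open('w2.pkl','wb'))
cv2.imwrite('pics/w2.png',i);cv2.imwrite('pics/d2.png',D)
cv2.imwrite('pics/v2.png',np.hstack([cv2.resize(i,(400,300)),cv2.resize(D[130:290,160:320],(400,400))[:300]]))
```

```text
(no output)
```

View pics/v2.png

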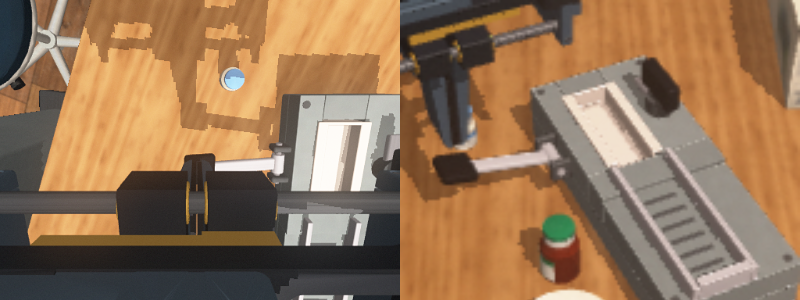

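The side crop shows the knob bar now along the mould's y axis with the flange clear. The shut fingers stand over the pad, and the vial is undisturbed. Pressing the pad.

>>> drive_effector:
  increments:
    - [[0,0.04,0.3],[0,0,0]]
    - [[0,0,0.3],[0,0,0]]
    - [[0,0,0.14],[0,0,0]]
    - [[0,0,0.14],[0,0,0]]
    - [[0,0,0.12],[0,0,0]]
    - [[0,0,0.12],[0,0,0]]
    - [[0,0,0],[0,0,0]]

```text
time_s: 7.0
ee_pos: [423.3, 194.8, 34.5]
ee_rot: [180.0, 0.0, 97.7]
force: [-0.4, 0.3, -0.2]
gripper_width: 0.1
gripper_force: 0.0
```

>>> drive_effector:
  increments:
    - [[0,0,0.08],[0,0,0]]
    - [[0,0,0.06],[0,0,0]]
    - [[0,0,0],[0,0,0]]
    - [[0,0,0],[0,0,0]]

```text
time_s: 7.4
ee_pos: [423.5, 194.8, 27.8]
ee_rot: [180.0, -0.0, 97.7]
force: [0.2, -0.1, 1.0]
gripper_width: 0.7
gripper_force: 0.1
```

Scaled: 3 mm is 0.06, 2 mm is 0.04.

>>> drive_effector:
  increments:
    - [[0,0,0.06],[0,0,0]]
    - [[0,0,0.04],[0,0,0]]
    - [[0,0,0.04],[0,0,0]]
    - [[0,0,0],[0,0,0]]

```text
time_s: 7.8
ee_pos: [424.0, 195.0, 24.4]
ee_rot: [179.8, -0.0, 97.7]
force: [-7.5, -3.9, 34.8]
gripper_width: 0.2
gripper_force: 17.8
```

Run:
```python
from workcell import env, viewer
from h import *
D=viewer.grab_frame('side');S=viewer.grab_frame('scene')
cv2.imwrite('pics/d3.png',D)
cv2.imwrite('pics/v3.png',np.hstack([cv2.resize(D[130:290,160:320],(400,400))[:300],cv2.resize(S[150:270,180:340],None,fx=2.5,fy=2.5)]))
```

```text
(no output)
```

View pics/v3.png

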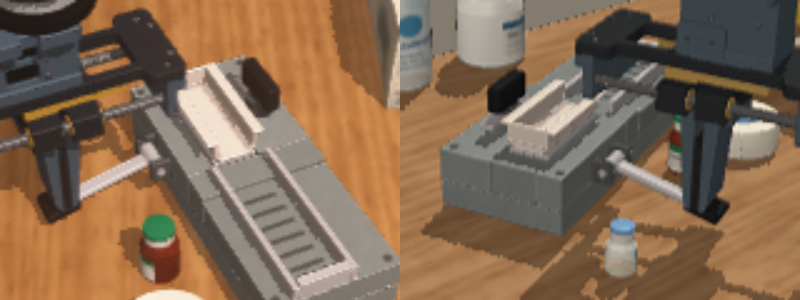

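The lever is at its stop (35 N) and the splint stands raised and level; the knob is clear. Next I'll lift and go behind the closed end.

Scaled: 17 mm is 0.34, -45 mm is -0.9.

>>> drive_effector:
  increments:
    - [[0,0,-0.4],[0,0,0]]
    - [[0,0,-0.8],[0,0,0]]
    - [[0,0,-0.9],[0,0,0]]
    - [[0,0,0],[0,0,0]]
    - [[0.34,0.62,0],[0,0,0]]
    - [[0.34,0.62,0],[0,0,0]]
    - [[0.34,0.62,0],[0,0,0]]
    - [[0.36,0.6,0],[0,0,0]]

```text
time_s: 8.7
ee_pos: [536.3, 280.1, 124.5]
ee_rot: [-179.9, 0.0, 97.7]
force: [1.2, -0.2, 0.7]
gripper_width: 0.4
gripper_force: 0.0
```

>>> drive_effector:
  increments:
    - [[0,0,0],[0,0,0]]
    - [[0,0,0],[0,0,0]]

```text
time_s: 8.9
ee_pos: [535.0, 279.4, 124.1]
ee_rot: [-179.8, 0.1, 97.7]
force: [-0.1, 0.1, 0.1]
gripper_width: 0.4
gripper_force: 0.0
```

Scaled: 1.5 mm is 0.03, 25 mm is 0.5.

>>> drive_effector:
  increments:
    - [[0,0.03,0.44],[0,0,0]]
    - [[0,0,0.5],[0,0,0]]
    - [[0,0,0.4],[0,0,0]]
    - [[0,0,0],[0,0,0]]

```text
time_s: 9.3
ee_pos: [533.8, 277.7, 55.8]
ee_rot: [-179.6, 0.2, 97.7]
force: [-0.7, -0.8, 0.3]
gripper_width: 0.6
gripper_force: 0.0
```

>>> drive_effector:
  increments:
    - [[-0.1,0,0],[0,0,0]]
    - [[-0.1,0,0],[0,0,0]]
    - [[-0.12,0,0],[0,0,0]]
    - [[-0.12,0,0],[0,0,0]]
    - [[-0.12,0,0],[0,0,0]]
    - [[-0.12,0,0],[0,0,0]]
    - [[-0.12,0,0],[0,0,0]]
    - [[0,0,0],[0,0,0]]

```text
time_s: 10.1
ee_pos: [542.6, 239.2, 58.9]
ee_rot: [-180.0, 0.0, 97.7]
force: [0.1, -0.4, 0.6]
gripper_width: 0.4
gripper_force: 0.0
```

Run:
```python
from workcell import env, viewer
from h import *
D=viewer.grab_frame('side');S=viewer.grab_frame('scene')
cv2.imwrite('pics/v4.png',np.hstack([cv2.resize(D[130:290,160:320],(400,400))[:300],cv2.resize(S[150:270,180:340],None,fx=2.5,fy=2.5)]))
```

```text
(no output)
```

View pics/v4.png

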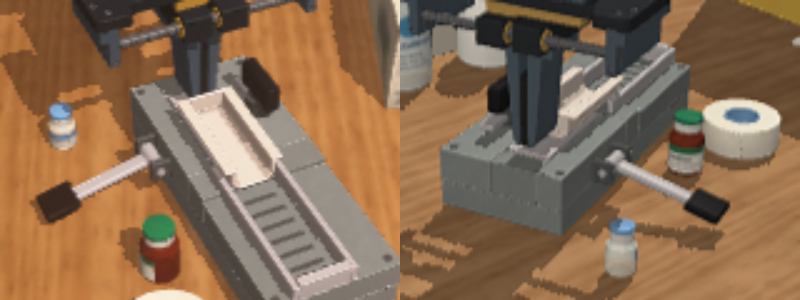

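The splint slides straight between the rails, with the fingers centred behind its closed wall and the lever down. I'll keep pushing.

>>> drive_effector:
  increments:
    - [[-0.12,0,0],[0,0,0]]
    - [[-0.12,0,0],[0,0,0]]
    - [[-0.12,0,0],[0,0,0]]
    - [[-0.12,0,0],[0,0,0]]
    - [[-0.12,0,0],[0,0,0]]
    - [[-0.12,0,0],[0,0,0]]
    - [[-0.12,0,0],[0,0,0]]

```text
time_s: 10.9
ee_pos: [548.3, 198.0, 58.9]
ee_rot: [-180.0, 0.0, 97.7]
force: [-0.3, 0.0, 1.1]
gripper_width: 0.8
gripper_force: 0.2
```

>>> drive_effector:
  increments:
    - [[-0.12,0,0],[0,0,0]]
    - [[-0.12,0,0],[0,0,0]]
    - [[-0.12,0,0],[0,0,0]]
    - [[-0.1,0,0],[0,0,0]]
    - [[-0.1,0,0],[0,0,0]]
    - [[-0.1,0,0],[0,0,0]]
    - [[-0.08,0,0],[0,0,0]]
    - [[0,0,0],[0,0,0]]

```text
time_s: 11.7
ee_pos: [553.3, 161.3, 58.9]
ee_rot: [-180.0, 0.0, 97.7]
force: [0.1, 0.7, -0.3]
gripper_width: 0.3
gripper_force: 0.0
```

Run:
```python
from workcell import env, viewer
from h import *
D=viewer.grab_frame('side');S=viewer.grab_frame('scene');cv2.imwrite('pics/d5.png',D);cv2.imwrite('pics/s5.png',S)
cv2.imwrite('pics/v5.png',np.hstack([cv2.resize(D[130:290,180:340],(400,400))[:350],cv2.resize(S[130:270,180:340],None,fx=2.5,fy=2.5)]))
```

```text
(no output)
```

View pics/v5.png

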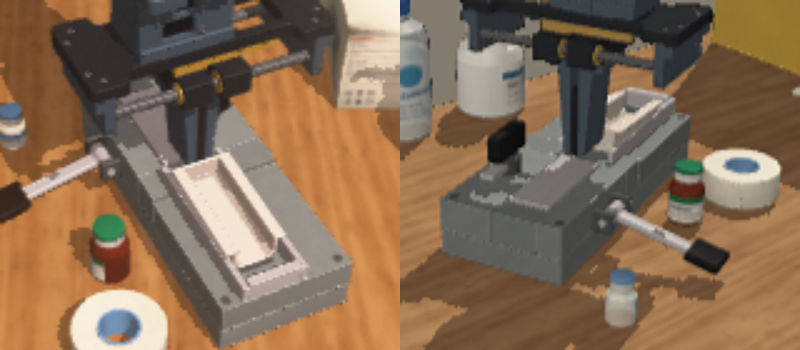

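The splint is nearly on the ledge, with a gap of about 20 mm left to the end stop. Its rear edge is still on the bridge, so I'll push about 13 mm more, then back off and lift.

>>> drive_effector:
  increments:
    - [[-0.08,0,0],[0,0,0]]
    - [[-0.06,0,0],[0,0,0]]
    - [[-0.06,0,0],[0,0,0]]
    - [[-0.06,0,0],[0,0,0]]
    - [[0,0,0],[0,0,0]]
    - [[0,0,0],[0,0,0]]

```text
time_s: 12.4
ee_pos: [555.0, 148.9, 59.0]
ee_rot: [180.0, 0.0, 97.7]
force: [0.3, 0.2, 0.2]
gripper_width: 0.6
gripper_force: 0.0
```

>>> drive_effector:
  increments:
    - [[0.12,0,0],[0,0,0]]
    - [[0.16,0,0],[0,0,0]]
    - [[0,0,-0.8],[0,0,0]]
    - [[0,0,-0.9],[0,0,0]]
    - [[0.6,0,-0.6],[0,0,0]]
    - [[0.6,0,-0.2],[0,0,0]]
    - [[0,0,0],[0,0,0]]
    - [[0,0,0],[0,0,0]]

```text
time_s: 13.2
ee_pos: [544.5, 223.1, 183.8]
ee_rot: [-180.0, 0.0, 97.8]
force: [-0.3, -0.1, -0.5]
gripper_width: 0.3
gripper_force: 0.0
```

```bash
python3 - <<'E'
from workcell import env, viewer
import pickle
from h import *
m=viewer.camera_model("wrist");W=viewer.grab_frame('wrist');D=viewer.grab_frame('side');S=viewer.grab_frame('scene');cv2.imwrite('pics/d6.png',D);cv2.imwrite('pics/s6.png',S);cv2.imwrite('pics/w6.png',W);pickle.dump(m,open('w6.pkl','wb'))
cv2.imwrite('pics/v6.png',np.hstack([cv2.resize(D[170:270,210:330],None,fx=4,fy=4,interpolation=cv2.INTER_CUBIC),cv2.resize(S[155:255,220:300],None,fx=4,fy=4,interpolation=cv2.INTER_CUBIC)]))
E
```

```text
(no output)
```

View pics/v6.png

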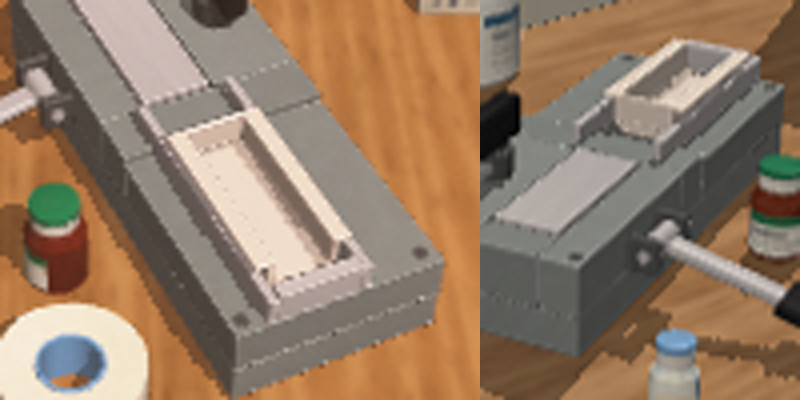

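The splint sits between the rails, with a small gap between its open end and the end stop. Closed-wall top corners in the crop: side (174,138) and (243,112), scene (685,104) and (608,88). I'll check position and height numerically.

Run:
```python
from workcell import env, viewer
from h import *
s=viewer.camera_model('scene');d=viewer.camera_model('side')
th=np.radians(7.694);R=np.array([[np.cos(th),-np.sin(th)],[np.sin(th),np.cos(th)]]);t=np.array([554.1,151.1])
mf=lambda p:np.round(R.T@(np.array(p)[:2]-t),1)
dp=lambda x,y:(210+x/4,170+y/4)
sp=lambda x,y:(220+(x-480)/4,155+y/4)
for a,b in (((174,138),(685,104)),((243,112),(608,88))):
    x,r=tri((d,dp(*a)),(s,sp(*b)));print(x,r,mf(x),'side@67',mf(onz(d,dp(*a),67)),'scene@67',mf(onz(s,sp(*b),67)))
print('open +x flange end @67',mf(onz(d,dp(347,256),67)),'stop top outer corners @62',mf(onz(d,dp(275,318),62)),mf(onz(d,dp(374,275),62)),'deck corner',mf(onz(d,dp(443,262),50)))
```

```text
[535.3 122.4  66. ] [1.4 1.4] [-22.5 -25.9] side@67 [-21.4 -26. ] scene@67 [-25.3 -22.6]
[573.4 131.4  66. ] [1.9 1.9] [ 16.5 -22.1] side@67 [ 13.9 -24.2] scene@67 [ 18.1 -21.9]
open +x flange end @67 [  13.6 -118.1] stop top outer corners @62 [ -27.  -131.2] [  21.2 -128.3] deck corner [  57.9 -125.9]
```

The wall tops are at z = 66 mm (67 means seated on the ledge). Allowing for the side view's −6 mm bias on the known deck corner, the centre is at about y −61 to −65, against a target of −61 ± 11. Pusher position (wall at −18) agrees. Handing in.

```bash
python3 -c "
from workcell import env, viewer
print(env.job_done())"
```

```text
the job is handed in; nothing more can be done
None
```

I handed the job in at about 13 s; no verdict came back. By my last camera check, the knob is turned fully, the lever is at its stop, the splint lies flat on the cooling ledge within tolerance, and the tape roll and vials look undisturbed.

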